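# Clip the puppet elbow and prove the control lever

### The job

The retaining clip on the puppet's elbow pin is only offered up: push it sideways into its groove until it snaps fully home. Then prove the joint: tilt the spring-centred control lever to the side that swings the walnut forearm away from the tin bell, right over until it bears on its stop screw, hold it there for about a second, and let it spring back upright. Strain neither the clip nor the lever, and leave the bell, the glass doorknob and the button tray where they stand.

Things in the scene. Friction and masses are not known exactly. Their poses are not given: they have to be found in the camera images.
- stand: The elbow unit of a large rod puppet, immovable: an aluminium base plate 150 x 264 x 12 mm with an upright elbow pin and, 130 mm beside it, the control lever. Origin on the counter under the pin's axis; x points along the resting forearm, y from the pin towards the lever, z up. The plate spans x -85 to +65 and y -62 to +202 mm.
- pin (a point): Point on the pin's axis at the top face of the black washer (66 mm across, 103 mm above the counter, on the round walnut elbow end, 68 mm across). The groove starts just here: floor 12 mm in diameter, 5.4 mm tall; above it the 18 mm wide pin head, its top 13.4 mm above this point. Axes as the stand's.
- clip: Open U-shaped spring-steel clip, bright, 4 mm thick, 22 mm long, 24 mm wide, loose, flat on the black washer, mouth to the pin. Origin at its underside in the middle of the U, on the pin's axis when home; x points out of the mouth, z up. Starts 13 to 18 mm short of home on the stand's -x side, up to 2 mm sideways, skewed up to 0.15 rad.
- clip_tab (a point): Middle of the rear face of the clip's upright push tab (24 mm wide, 3.5 mm thick, 16 mm tall), 15 mm behind the clip's origin and 8 mm above its underside. Sliding takes next to nothing; from 9 to 4 mm short of home the springy legs resist with up to 7 to 13 N, then it snaps over and stops firmly at home. Pushed askew or off centre it jams about 10 mm short.
- lever (a joint): Tilt of the control lever, rad: 0 upright, where a spring always returns it; positive = knob towards the stand's +y (away from the pin). Pivot axis along the stand's x at y = 130, z = 28 mm. A stop screw ends the travel on each side, somewhere from 0.27 to 0.44. The spring takes 4 to 7 N at the knob there; past that it is firm. Positive swings the forearm to the stand's -y side, negative to +y.
- lever_knob (a point): Centre of the black ball knob, 32 mm across, on top of the lever, 140 mm from the pivot, 168 mm above the counter when upright; at x = -34, y = 130 mm in the stand's frame. The steel lever bar below it is 16 mm wide (along y) and 8 mm thick.
- forearm (a joint): Swing of the walnut forearm about the elbow pin, rad, 0 at rest, positive = towards the stand's +y. A push rod ties it to the lever: -1.25 times the lever's tilt. The forearm, with its light wrist peg, reaches 246 mm from the pin's axis, is 25 to 37 mm thick, and its underside is about 69 mm above the counter.
- bell: Gold tin hand bell, loose, 62 mm across, 96 mm tall with its loop, standing on the counter 185 to 205 mm along the stand's x and about 85 mm to the +y or the -y side (either may be drawn) of the forearm, which would strike it. Origin at the centre of its underside.
- button_tray: Low red tray 84 x 64 x 12 mm with three bone buttons, loose, lying on the other side of the forearm, which passes freely over it. Origin at the centre of its underside.
- doorknob: Green glass doorknob on a brass foot, loose, 58 mm across, 61 mm tall, standing on the counter on the stand's -y side. Origin at the centre of its underside.
- vise: Cast iron bench vise, fixed and empty, about 180 x 110 x 100 mm, on the counter to the left. Origin at the centre of its underside.
- stop_out: Brass stop screw with a rubber tip, set by hand and locked in a grey bracket (12 mm wide, 100 mm tall) on the lever's +y side; it limits positive tilt. It lies along the stand's y, 88 mm above the counter, its tip towards the lever bar. Its setting differs from one start to the next, so feel for it. Origin at the knurled head (18 mm across).
- stop_in: The same stop screw on the lever's -y side, towards the elbow pin; it limits negative tilt. Set on its own. Origin at the knurled head.
Mind the look-alikes: they are no part of the job. What is shaped like the bell but black or purple is not meant.

How it is judged (in metres and radians):
On the way, in this order (a step that is already met when the one before it is completed fails the run):
1. the clip is snapped home in the groove of the elbow pin (horizontal distance between clip and pin below 0.002 m and angle between clip's own z axis and vertical below 0.12 rad), for 0.2 s.
2. the lever, tilted to the side that swings the forearm away from the bell, bears on its stop screw (over 2 N at the screw) for 0.7 s (((y of bell in the frame of stand above 0 m and contact force between stop_out and stand above 2 N) or (y of bell in the frame of stand below 0 m and contact force between stop_in and stand above 2 N))), for 0.7 s.
At the end, for the whole second after the job is handed in: The clip sits home in the groove (its origin within 2 mm of the pin's axis seen from above, flat within 0.12 rad) and is at rest; the lever, let go, stands upright within 0.04 rad; bell, doorknob and button tray are within 15 mm of where they stood (all of step 1 and z of clip in the frame of pin between -0.002 and 0.003 m and value of joint lever between -0.04 and 0.04 rad and linear speed of clip below 0.01 m/s and distance of each of bell, doorknob, button_tray from where it was at the start of the episode below 0.015 m); the robot touches nothing.
It fails at once if the clip is pressed with more than 40 N (contact force between the fingers and clip above 40 N).
It fails at once if the lever or any other part of the elbow unit is pressed with more than 30 N (contact force between the fingers and stand above 30 N).
It fails at once if the bell is knocked over or pushed more than 15 mm (distance of bell from where it was at the start of the episode above 0.015 m or angle between bell's own z axis and vertical above 0.35 rad).
It fails at once if the doorknob or the button tray is pushed more than 15 mm (distance of any of doorknob, button_tray from where it was at the start of the episode above 0.015 m).
It also fails if it takes over 58 s, if anything falls off the work surface, if the arm or the gripper's body presses on something with over 40 N, if the wrist force passes 120 N, or if a joint passes its speed limit or range.

### The arm

A 6-joint arm with a two-finger parallel gripper is mounted at the origin on the work surface. World frame = base frame: x ahead of the robot, y to its left, z up, the work surface at z = 0. Lengths are in mm, angles in rad, forces in N, time in s.
With the tool pointing down it reaches from about 275 to 750 mm from the base axis. Payload 10.2 kg.
Tool frame: the origin (TCP) lies between the finger pads; the fingertips stand 19 mm ahead of it and the grasp point (between the pads) is the TCP; z points along the fingers, y is the direction in which the jaws open and shut (so a half turn about z gives the same grasp; the last joint's range is limited). The gripper opens to 88 mm and grips with 3 to 60 N. Pads are 18 mm wide; open, the fingers measure 123 mm over their backs; the gripper's body (75 mm by 187 mm) begins 45 mm behind the grasp point.
Start: joints at [1.085, 0.313, 1.498, -0, 1.331, -0.223], TCP at [136.4, 506.978, 257.72] pointing down, gripper open.
Joint ranges: [-2.94, 2.94], [-0.97, 2.17], [0.19, 2.56], [-1.23, 4.37], [0.02, 3.11], [-2.88, 2.88]. Speed limits (rad/s): [2.39, 2.39, 3.01, 3.14, 3.14, 3.14].

### API

Orientations are given as a 3x3 rotation matrix whose columns are the frame's x, y, z axes.
In Python, from station import ctrl gives the robot as it stands.
- The arm moves only by the tool send_rows, never from a script. Its argument "targets" is a list that holds one entry, the list of rows, each a list of 5 numbers: the shift along the tool's x, y, z each as a share of 800 mm, from -1 to 1, then the turn about the tool's z as a share of 180 degrees, from -1 to 1, then the closure, from 0 (fully open) to 1 (shut). In form: [[[tx, ty, tz, twist, claw], ...]]. A call has 1 to 12 rows; each row shifts and turns the commanded pose from where the row before left it, along the tool's axes as they then stand; what a row does not reach is not made up. A row lasts 1/8 s, in which the tool goes at most 62.5 mm and 10.7 degrees, less where a joint would pass 70% of its speed; a pose out of reach is approached as far as the arm can. A call with a number of a shift or a turn outside -1 to 1 is refused whole. A call with a gripper value outside its range is refused whole. The fingers move at their own pace and stop on an object; "newtons" is the grip in N (left out, the last holds). Time passes only in rows, so rows that do not move let the fingers close. It gives the time, the measured TCP pose, the force and the opening at its end, in the units of the state.
- ctrl.sense(): the state, without advancing time (a new reading comes with each control period).
- ctrl.get_image(name): name is "side" or "top" or "wrist"; returns a dict with "img" (420x560x3 uint8, red, green, blue), "range_z" (420x560 float32, mm along the optical axis (not along the pixel's ray), 0 where there is no reading), "intrinsics" (3x3 intrinsics, pixels), "extrinsics" (4x4, takes a point from camera to world coordinates); the wrist camera has in their place "T_tool_cam" (4x4, takes a point from camera to tool coordinates, whose origin is the TCP and whose axes are the flange's). Camera axes: x right, y down, z forward; pixel columns grow to the right and rows downward; lengths in mm; the calibration is good to about 2 mm. A picture is of the moment at which its call begins: read the wrist's pose just before it.
- ctrl.hand_in(): hands the job in, once; it reports no verdict.
The state is a dict: "time_s": time; "q": joint angles; "qvel": joint speeds; "joint_efforts": joint torques, N m; "tool_pos": TCP position; "tool_rot": TCP orientation; "contact_force": force on the tool from outside, world axes, zero at the start; "moment": the same for the moment, N m; "gripper_width": finger opening in mm.
Only numpy, scipy, OpenCV 4.12 (cv2) and the standard library are available. Lean on these libraries where they do the work, as an engineer would, in place of code of your own. Each camera call takes 0.05 s, during which the arm holds its last target.

## Working session

There is one attempt and no reset: what is moved stays moved. The work goes in short steps, Python scripts to look and compute and a tool call to move; the robot and the scene stay as the last step left them, time stands still between calls to the robot, and variables do not carry over. Pictures are saved under pics/ and viewed, and the job is handed in when it is done.

Besides the shell and the picture viewer there is one more tool, called after "Call:" by a JSON object that holds its "name" and its "arguments", one argument or row to a line. send_rows: Moves the arm, as the interface text tells. Its arguments: {"type":"object","properties":{"targets":{"type":"array"},"newtons":{"type":"number"}},"required":["targets"]}

```bash
mkdir -p pics; ls
python3 - <<'E'
from station import ctrl
import cv2,numpy as np,pickle
s=ctrl.sense()
for k,v in s.items(): print(k,np.round(v,3).tolist())
for n in("side","top","wrist"):
    d=ctrl.get_image(n); pickle.dump(d,open(n+".pkl","wb"))
    cv2.imwrite(f"pics/{n}0.png",d["img"][:,:,::-1])
    print(n,np.round(d["intrinsics"],1).tolist(),np.round(d.get("extrinsics",d.get("T_tool_cam")),3).tolist())
E
```

```text
pics
time_s 0.0
q [1.085, 0.313, 1.498, -0.0, 1.331, -0.223]
qvel [-0.0, -0.002, 0.0, -0.001, 0.0, 0.002]
joint_efforts [0.001, -40.221, -25.227, 0.07, 0.035, -0.0]
tool_pos [136.305, 506.772, 257.185]
tool_rot [[-0.966, 0.26, -0.001], [0.26, 0.966, -0.001], [0.0, -0.001, -1.0]]
contact_force [-0.205, 0.659, 0.012]
moment [-0.02, -0.07, -0.01]
gripper_width 88.125
side [[434.9, 0.0, 280.4], [0.0, 434.9, 212.2], [0.0, 0.0, 1.0]] [[0.881, -0.308, 0.36, 289.623], [-0.474, -0.562, 0.678, -551.279], [-0.007, -0.768, -0.64, 776.282], [0.0, 0.0, 0.0, 1.0]]
top [[391.8, 0.0, 278.9], [0.0, 391.8, 217.9], [0.0, 0.0, 1.0]] [[-0.009, -0.986, 0.169, 473.508], [-1.0, 0.007, -0.017, 119.205], [0.016, -0.169, -0.986, 1087.066], [0.0, 0.0, 0.0, 1.0]]
wrist [[295.8, 0.0, 277.5], [0.0, 295.8, 210.9], [0.0, 0.0, 1.0]] [[0.001, -0.953, -0.303, 78.225], [1.0, 0.001, -0.001, 0.477], [0.001, -0.303, 0.953, -126.324], [0.0, 0.0, 0.0, 1.0]]
```

View pics/side0.png

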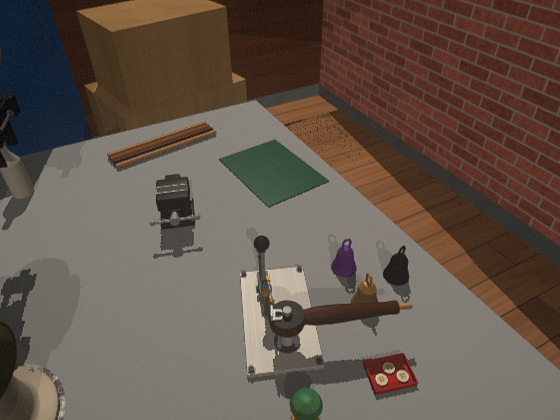

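View pics/top0.png

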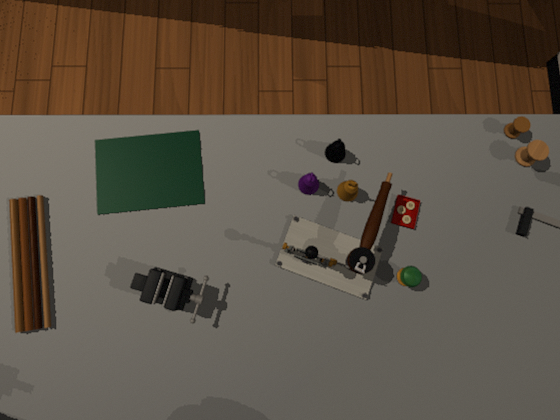

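View pics/wrist0.png

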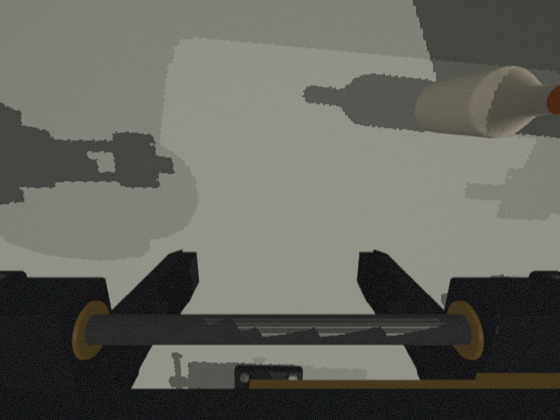

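```bash
cat > h.py <<'E'
import numpy as np,pickle,cv2
def pts(d,T=None):
    z=d["range_z"];K=d["intrinsics"];T=d.get("extrinsics") if T is None else T
    v,u=np.indices(z.shape)
    P=np.stack([(u-K[0,2])/K[0,0]*z,(v-K[1,2])/K[1,1]*z,z],-1)
    return P@np.array(T)[:3,:3].T+np.array(T)[:3,3]
def proj(d,p,T=None):
    T=np.array(d.get("extrinsics") if T is None else T);c=(np.asarray(p)-T[:3,3])@T[:3,:3];q=c@d["intrinsics"].T
    return q[...,:2]/q[...,2:]
E
python3 - <<'E'
from h import *
for n,(x0,y0,x1,y1) in (("top",(260,130,440,310)),("side",(210,220,450,420))):
    d=pickle.load(open(n+".pkl","rb"));P=pts(d)
    cv2.imwrite(f"pics/{n}z.png",cv2.resize(d["img"][y0:y1,x0:x1,::-1],None,fx=3.2,fy=3.2,interpolation=cv2.INTER_CUBIC)[:600,:800])
    s=P[y0:y1,x0:x1].reshape(-1,3)
    ok=d["range_z"][y0:y1,x0:x1].ravel()>0
    s=s[ok]
    print(n,"counter z",np.median(s[:,2]))
    m=(s[:,2]>8)&(s[:,2]<16)
    print(m.sum(),cv2.minAreaRect(s[m][:,:2].astype(np.float32)))
    # washer z 103
    m=(abs(s[:,2]-103)<5); print("z103",m.sum(),s[m].mean(0))
    m=s[:,2]>150; print("knob",m.sum(),s[m].mean(0),s[m].max(0))
E
```

```text
top counter z 0.8210016376758631
4044 ((647.6513061523438, -97.27737426757812), (349.99542236328125, 375.0970458984375), 69.0123291015625)
z103 1106 [ 592.50421077 -121.20099977  102.52371486]
knob 145 [549.68652519  30.33365976 178.67080318] [565.35469058  45.24653975 187.04331434]
side counter z 0.8391070279919859
5604 ((648.599609375, -121.87648010253906), (356.75701904296875, 389.0744934082031), 68.9060287475586)
z103 1697 [ 593.28115144 -131.96611789  102.61596183]
knob 202 [548.18095917  18.53558405 174.68394199] [565.72319097  36.91261894 185.31381075]
```

```bash
ls pics
```

```text
side0.png
sidez.png
top0.png
topz.png
wrist0.png
```

View pics/topz.png

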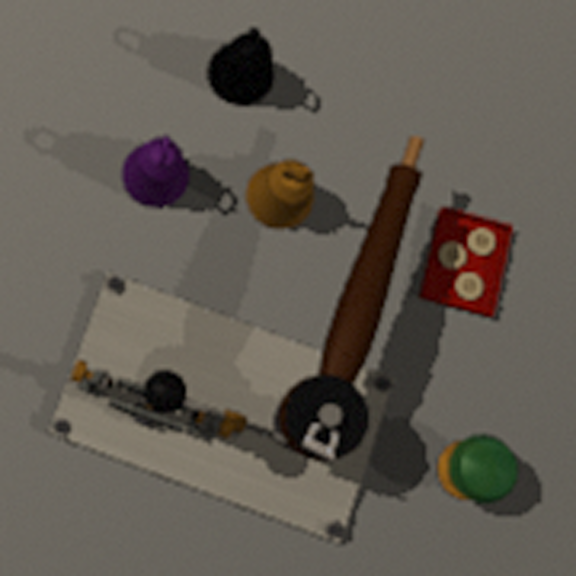

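View pics/sidez.png

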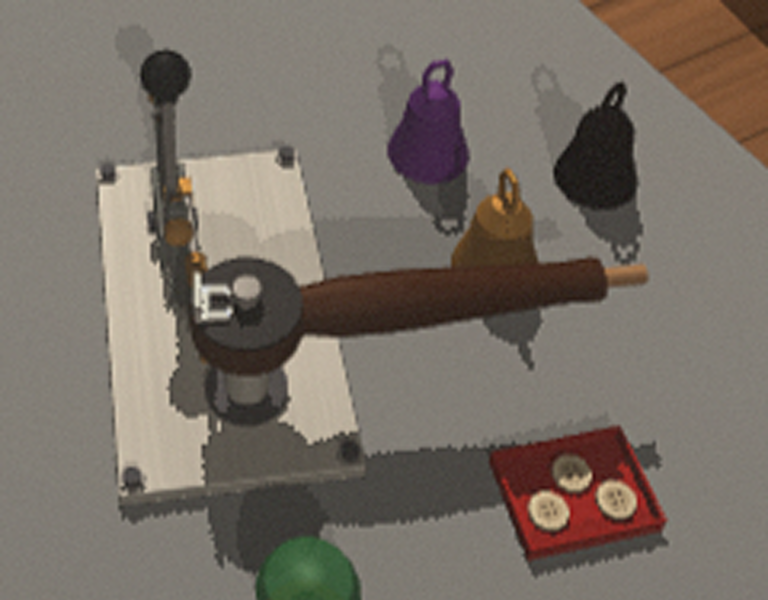

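Run:
```python
from h import *
for n in("top","side"):
    d=pickle.load(open(n+".pkl","rb"));P=pts(d)
    m=((P[...,2]>8)&(P[...,2]<17)&(d["range_z"]>0)).astype(np.uint8)
    nc,l,st,c=cv2.connectedComponentsWithStats(m,connectivity=8)
    # components with large area inside ROI
    sel=np.zeros_like(m,bool)
    for i in range(1,nc):
        q=P[l==i].mean(0)
        if st[i,4]>150 and 400<q[0]<650 and -150<q[1]<100: sel|=l==i; print(i,st[i],q)
    r=cv2.minAreaRect(P[sel][:,:2].astype(np.float32)); print(n,r)
    b=cv2.boxPoints(r); print(b)
    a=(P[...,2]>99.5)&(P[...,2]<106)&(P[...,0]>450)&(P[...,0]<620)
    nc,l,st,c=cv2.connectedComponentsWithStats(a.astype(np.uint8))
    i=1+np.argmax(st[1:,4]); Q=P[l==i]; print("washer",Q.shape, cv2.minEnclosingCircle(Q[:,:2].astype(np.float32)))
    k=(P[...,2]>155)&(P[...,0]>450)&(P[...,0]<620); Q=P[k]
    from scipy.optimize import least_squares
    f=least_squares(lambda c:np.linalg.norm(Q-c,axis=1)-16,Q.mean(0)-[0,0,5],loss='soft_l1'); print("knob",f.x)
    hsv=cv2.cvtColor(d["img"],cv2.COLOR_RGB2HSV)
```

```text
118 [ 275  215  107   84 3858] [550.47827273 -25.8641667   12.2956179 ]
top ((551.136962890625, -35.31538391113281), (264.10980224609375, 150.38392639160156), 68.89781188964844)
[[ 433.44336  -131.44312 ]
 [ 573.7425   -185.58621 ]
 [ 668.83057    60.812347]
 [ 528.53143   114.955444]]
washer (624, 3) ((562.9994506835938, -120.2983169555664), 64.48983764648438)
knob [ 474.85349045  117.63557747 1071.03741234]
42 [ 265  267   47   43 1271] [612.46768502  17.65756334  12.19734435]
45 [ 240  271   85  106 3834] [515.94267103 -81.57728646  12.13887234]
side ((552.3140869140625, -38.99525451660156), (267.38336181640625, 149.74951171875), 68.9060287475586)
[[ 434.34113  -136.78111 ]
 [ 574.0561   -190.67575 ]
 [ 670.28705    58.790604]
 [ 530.5721    112.68524 ]]
washer (958, 3) ((564.392578125, -124.04986572265625), 64.36503601074219)
knob [ 541.51566674 1360.71966955  221.93513492]
```

Call:
{"name": "send_rows", "arguments": {
  "targets": [
    [[-0.043,-0.038,0,0,0],[-0.043,-0.038,0,0,0],[-0.043,-0.038,0,0,0],[-0.043,-0.038,0,0,0],[-0.043,-0.038,0,0,0],[-0.043,-0.038,0,0,0],[-0.043,-0.038,0,0,0],[-0.043,-0.038,0,0,0],[-0.043,-0.038,0,0,0],[-0.043,-0.038,0,0,0],[-0.043,-0.038,0,0,0],[-0.043,-0.038,0,0,0]]
  ]
}}

```text
time_s: 1.65
tool_pos: [440.8, 46.0, 257.7]
tool_rot: [[-0.966, 0.26, -0.0], [0.26, 0.966, 0.0], [0.0, 0.0, -1.0]]
contact_force: [-0.5, -0.3, -1.2]
gripper_width: 88.0
```

Call:
{"name": "send_rows", "arguments": {
  "targets": [
    [[-0.042,-0.038,0,0,0],[-0.042,-0.038,0.005,0,0],[-0.042,-0.038,0.008,0,0],[-0.04,-0.038,0.008,0,0],[0,0,0,0.033,0],[0,0,0,0,0],[0,0,0,0,0]]
  ]
}}

```text
time_s: 2.52
tool_pos: [536.8, -104.1, 241.0]
tool_rot: [[-0.934, 0.356, -0.0], [0.356, 0.934, -0.0], [0.0, -0.0, -1.0]]
contact_force: [-0.3, -1.1, -0.3]
gripper_width: 87.9
```

```bash
cat >> h.py <<'E'
def wr(name):
    from station import ctrl
    s=ctrl.sense();d=ctrl.get_image("wrist")
    T=np.eye(4);T[:3,:3]=s["tool_rot"];T[:3,3]=s["tool_pos"]
    d["extrinsics"]=T@np.array(d["T_tool_cam"])
    cv2.imwrite(f"pics/{name}.png",d["img"][:,:,::-1]);pickle.dump(d,open(name+".pkl","wb"))
    return s,d
E
python3 - <<'E'
from h import *
s,d=wr("w1")
for k in("time_s","q","tool_pos","tool_rot","contact_force"): print(k,np.round(s[k],3).tolist())
E
```

```text
time_s 2.525
q [-0.406, 0.374, 1.458, -0.0, 1.31, -1.613]
tool_pos [536.778, -104.053, 241.004]
tool_rot [[-0.934, 0.356, -0.0], [0.356, 0.934, -0.0], [0.0, -0.0, -1.0]]
contact_force [-0.261, -1.08, -0.297]
```

View pics/w1.png

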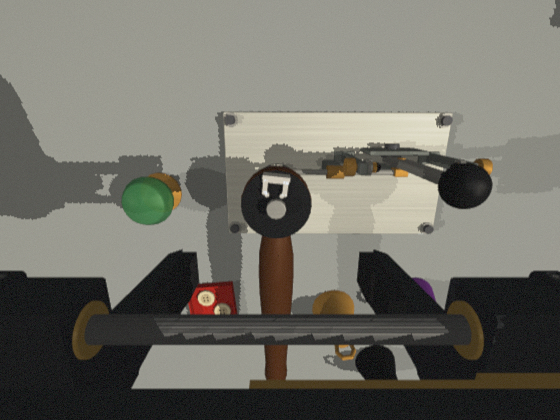

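Run:
```python
from h import *
d=pickle.load(open("w1.pkl","rb"));P=pts(d)
x0,y0,x1,y1=230,150,325,245
cv2.imwrite("pics/w1z.png",cv2.resize(d["img"][y0:y1,x0:x1,::-1],None,fx=6.2,fy=6.2,interpolation=cv2.INTER_CUBIC))
m=(P[...,2]>8)&(P[...,2]<17)&(d["range_z"]>0)
nc,l,st,c=cv2.connectedComponentsWithStats(m.astype(np.uint8));i=1+np.argmax(st[1:,4])
sel=np.zeros_like(m)
for i in range(1,nc):
    q=P[l==i].mean(0)
    if st[i,4]>150 and -175<q[1]<100 and q[0]<660: sel|=l==i
r=cv2.minAreaRect(P[sel][:,:2].astype(np.float32));print(r)
np.set_printoptions(linewidth=220,precision=0,suppress=True)
print(P[168:222:1,255:302:2,2].round())
```

```text
((552.1804809570312, -36.82958984375), (264.292236328125, 149.8764190673828), 68.8303451538086)
[[ 12.  12.  12. ...  11.  10.  12.]
 [ 10.  12.  12. ...  59.  59.  59.]
 [ 10.  10.  84. ...  60.  59.  60.]
 ...
 [101. 101. 102. ... 103. 102. 102.]
 [102. 103. 103. ... 101. 101. 103.]
 [103. 103. 102. ... 102. 101. 102.]]
```

View pics/w1z.png

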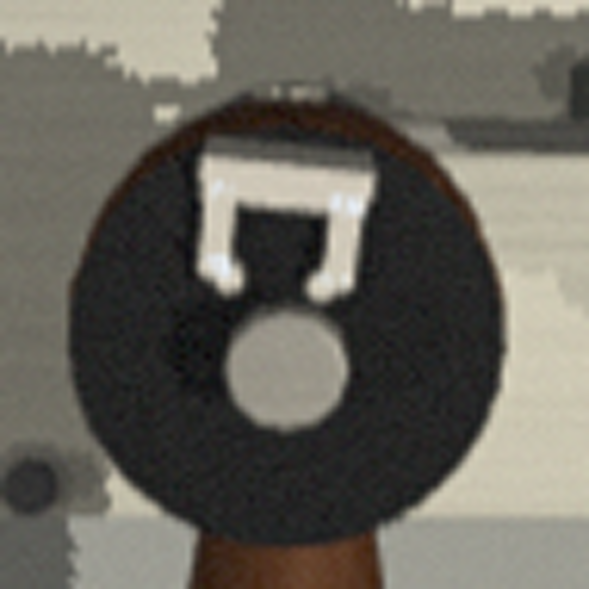

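```bash
cat >> h.py <<'E'
def onplane(d,uv,z):
    T=d["extrinsics"];K=d["intrinsics"];uv=np.atleast_2d(uv).astype(float)
    r=np.c_[(uv[:,0]-K[0,2])/K[0,0],(uv[:,1]-K[1,2])/K[1,1],np.ones(len(uv))]@T[:3,:3].T
    return T[:3,3]+r*((z-T[2,3])/r[:,2])[:,None]
X=np.array([.9325,-.3611]);Y=np.array([.3611,.9325]);PIN=np.array([536.2,-105.7])
def st(p): p=np.atleast_2d(p)[:,:2]-PIN; return np.c_[p@X,p@Y]
E
python3 - <<'E'
from h import *
np.set_printoptions(precision=2,suppress=True)
d=pickle.load(open("w1.pkl","rb"))
g=d["img"].astype(int);P=pts(d);Z=P[...,2]
S=st(P.reshape(-1,3)).reshape(Z.shape+(2,))
# washer: dark pixels in z 99-107 plus interior; use contour of dark-> fit ellipse points on plane 103
br=g.max(-1)
near=np.hypot(S[...,0],S[...,1])<45
w=near&(Z>98)&(br<75)&(g[...,0]-g[...,2]<12)
nc,l,s_,c=cv2.connectedComponentsWithStats(w.astype(np.uint8));i=1+np.argmax(s_[1:,4]);
cn=max(cv2.findContours((l==i).astype(np.uint8),cv2.RETR_EXTERNAL,cv2.CHAIN_APPROX_NONE)[0],key=len)
hull=cv2.convexHull(cn)[:,0]
q=st(onplane(d,hull,103));print("washer",cv2.minEnclosingCircle(q.astype(np.float32)),cv2.fitEllipse(q.astype(np.float32)))
# head: z>113 gray within 14mm
h=near&(br>100)&(np.hypot(S[...,0],S[...,1])<13)&(Z>111)
q=st(onplane(d,np.argwhere(h)[:,::-1],116.4));print("head",len(q),q.mean(0),cv2.minEnclosingCircle(q.astype(np.float32)), np.median(Z[h]))
# clip
c=near&(br>110)&(S[...,0]<-4)&(Z>103.5)&~h
nc,l,s_,cc=cv2.connectedComponentsWithStats(c.astype(np.uint8));print(s_[1:])
v,u=np.nonzero(c)
print("clip z hist",np.histogram(Z[c],bins=[100,104,106,108,110,112,114,116,118,120,124]))
x0,y0,x1,y1=260,168,295,202
o=d["img"][y0:y1,x0:x1,::-1].copy();cv2.imwrite("pics/clipz.png",cv2.resize(o,None,fx=17,fy=17,interpolation=cv2.INTER_CUBIC))
E
```

```text
washer ((269.4293212890625, -10.631889343261719), 242.7498779296875) ((266.59521484375, -10.212654113769531), (155.68263244628906, 485.009033203125), 1.1808512210845947)
head 276 [-0.35  0.47] ((-0.14710336923599243, 0.6270867586135864), 8.56871223449707) 115.47837157728014
[[262 175  29  23 342]
 [193 251   3   1   3]
 [215 314   5   1   5]
 [287 333  14   2  17]
 [313 333  28   3  35]
 [205 334   1   1   1]
 [253 334   1   1   1]
 [259 334   1   1   1]
 [266 334   3   1   3]
 [272 334   1   1   1]
 [274 334   4   1   4]
 [279 334   2   1   2]
 [282 334   3   1   3]
 [302 334   5   1   5]
 [343 334  64   2  68]
 [412 334   3   1   3]
 [249 384   1   1   1]
 [132 388   4   1   4]
 [137 388   6   1   6]
 [144 388   5   1   5]
 [151 388   6   1   6]
 [158 388   1   1   1]
 [160 388   5   1   5]
 [166 388   2   1   2]
 [170 388   4   1   4]
 [175 388   3   1   3]
 [179 388   1   1   1]
 [181 388  26   1  26]
 [208 388   3   1   3]
 [212 388  36   1  36]]
clip z hist (array([  1,  91, 126,   1,   0,   0,   0,  41,  82,   0]), array([100, 104, 106, 108, 110, 112, 114, 116, 118, 120, 124]))
```

View pics/clipz.png

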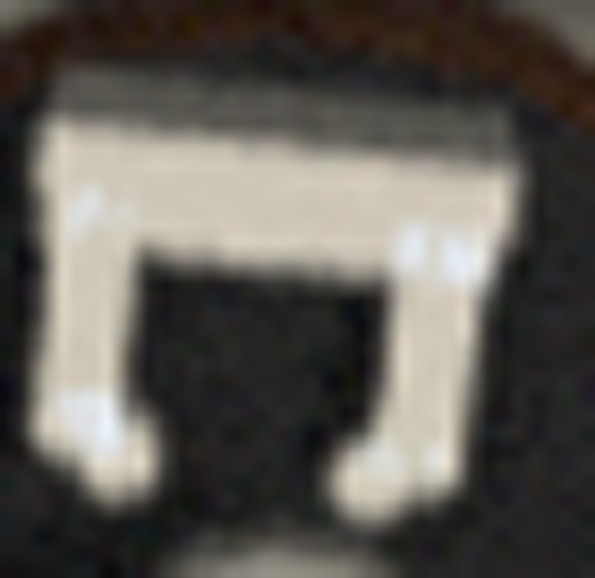

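```bash
cat >> h.py <<'E'
def clipfit(d,head=(0,0)):
    g=d["img"].astype(int);P=pts(d);Z=P[...,2];br=g.max(-1)
    S=st(P.reshape(-1,3)).reshape(Z.shape+(2,))
    ok=(np.hypot(S[...,0],S[...,1])<45)&(br>110)&(Z>103)&(Z<122)&(d["range_z"]>0)
    hm=ok&(np.hypot(S[...,0],S[...,1])<11)&(Z>112)
    q=st(onplane(d,np.argwhere(hm)[:,::-1],116.4));hc=q.mean(0);print("head",len(q),hc,cv2.minEnclosingCircle(q.astype(np.float32)))
    for n,m,z in(("tab",ok&(Z>113.5)&(S[...,0]<-13),119),("legs",ok&(Z<111)&(S[...,0]<0),107)):
        q=st(onplane(d,np.argwhere(m)[:,::-1],z))
        if len(q)<4: print(n,len(q));continue
        r=cv2.minAreaRect(q.astype(np.float32));print(n,len(q),"mean",q.mean(0)-hc,"rect",np.array(r[0])-hc,r[1:])
E
python3 - <<'E'
from h import *
np.set_printoptions(precision=2,suppress=True)
clipfit(pickle.load(open("w1.pkl","rb")))
E
```

```text
head 272 [-0.25  0.5 ] ((-0.14710336923599243, 0.6270867586135864), 8.56871223449707)
tab 123 mean [-28.74  -0.04] rect [-28.77  -0.05] ((23.844755172729492, 3.787444829940796), 84.2587890625)
legs 222 mean [-17.99  -0.99] rect [-16.59  -1.09] ((24.1377010345459, 15.615950584411621), 84.5615463256836)
```

Call:
{"name": "send_rows", "arguments": {
  "newtons": 5,
  "targets": [
    [[0.0182,-0.0007,0.02,0.0163,0.5],[0.018,-0.0007,0.03,0.0163,0.5],[0,0,0.035,0,0.5],[0,0,0.026,0,0.5],[0,0,0.01,0,0.5],[0,0,0,0,0.5],[0,0,0,0,0.5]]
  ]
}}

```text
time_s: 3.45
tool_pos: [510.1, -94.5, 145.0]
tool_rot: [[-0.892, 0.452, 0.001], [0.452, 0.892, -0.001], [-0.002, 0.0, -1.0]]
contact_force: [0.3, -0.3, 0.2]
gripper_width: 44.1
```

Run:
```python
from h import *
np.set_printoptions(precision=2,suppress=True)
s,d=wr("w2")
for k in("time_s","tool_pos","tool_rot","contact_force","gripper_width"): print(k,np.round(s[k],3).tolist())
print(st(s["tool_pos"]))
clipfit(d)
```

```text
time_s 3.45
tool_pos [510.117, -94.53, 145.004]
tool_rot [[-0.892, 0.452, 0.001], [0.452, 0.892, -0.001], [-0.002, 0.0, -1.0]]
contact_force [0.301, -0.327, 0.216]
gripper_width 44.139
[[-28.36   1.  ]]
head 0 [nan nan] ((0.0, 0.0), 0.0)
tab 0
legs 227 mean [nan nan] rect [nan nan] ((21.87299156188965, 11.198029518127441), 84.39361572265625)h.py:28: RuntimeWarning: Mean of empty slice.
  q=st(onplane(d,np.argwhere(hm)[:,::-1],116.4));hc=q.mean(0);print("head",len(q),hc,cv2.minEnclosingCircle(q.astype(np.float32)))
  ret = um.true_divide(
```

View pics/w2.png

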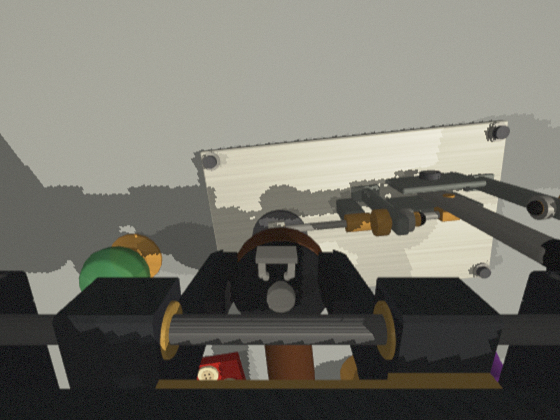

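Call:
{"name": "send_rows", "arguments": {
  "newtons": 5,
  "targets": [
    [[0.0007,-0.0007,0.01,0,0.5],[0,0,0.011,0,0.5],[0,0,0,0,0.5],[0,0,0,0,0.6],[0,0,0,0,0.66],[0,0,0,0,0.72],[0,0,0,0,0.78],[0,0,0,0,0.8],[0,0,0,0,0.8]]
  ]
}}

```text
time_s: 4.62
tool_pos: [509.0, -94.7, 127.5]
tool_rot: [[-0.892, 0.452, 0.0], [0.452, 0.892, -0.0], [-0.0, 0.0, -1.0]]
contact_force: [0.1, 0.1, 1.3]
gripper_width: 23.6
```

Run:
```python
from h import *
np.set_printoptions(precision=2,suppress=True)
s,d=wr("w3")
for k in("time_s","tool_pos","tool_rot","contact_force","gripper_width"): print(k,np.round(s[k],3).tolist())
print(st(s["tool_pos"]))
cv2.imwrite("pics/w3z.png",cv2.resize(d["img"][210:350,190:370,::-1],None,fx=4,fy=4,interpolation=cv2.INTER_CUBIC))
```

```text
time_s 4.625
tool_pos [509.034, -94.717, 127.455]
tool_rot [[-0.892, 0.452, 0.0], [0.452, 0.892, -0.0], [-0.0, 0.0, -1.0]]
contact_force [0.067, 0.109, 1.266]
gripper_width 23.554
[[-29.3    0.43]]
```

View pics/w3z.png

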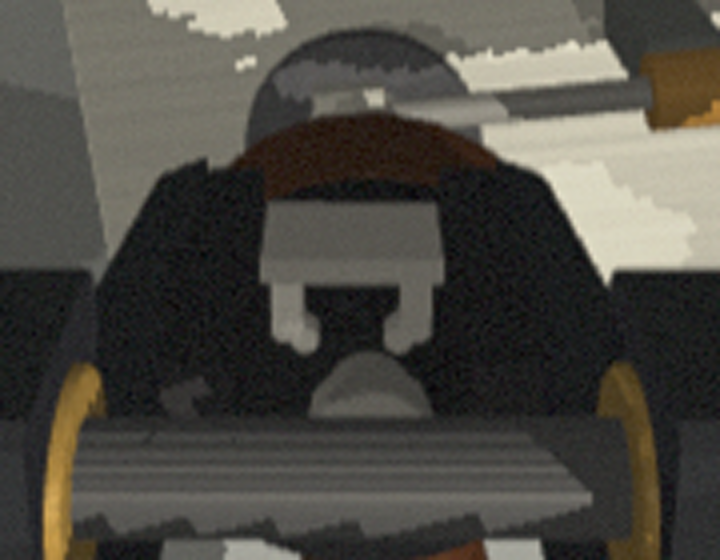

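Call:
{"name": "send_rows", "arguments": {
  "targets": [
    [[0,0,0,-0.011,0.8],[0,0,0,-0.0107,0.8],[0,0,0,-0.01,0.8],[0,0,0,0,0.8],[-0.002,0,0,0,0.8],[-0.002,0,0,0,0.8],[0,0,0,0,0.8],[0,0,0,0,0.8]]
  ]
}}

```text
time_s: 5.68
tool_pos: [511.9, -95.7, 127.4]
tool_rot: [[-0.933, 0.361, -0.0], [0.361, 0.933, 0.0], [0.0, 0.0, -1.0]]
contact_force: [-3.2, 1.5, 4.7]
gripper_width: 23.7
```

Run:
```python
from h import *
np.set_printoptions(precision=2,suppress=True)
s,d=wr("w4")
for k in("time_s","tool_pos","tool_rot","contact_force","gripper_width"): print(k,np.round(s[k],3).tolist())
print(st(s["tool_pos"]))
cv2.imwrite("pics/w4z.png",cv2.resize(d["img"][210:350,190:370,::-1],None,fx=4,fy=4,interpolation=cv2.INTER_CUBIC))
```

```text
time_s 5.675
tool_pos [511.907, -95.74, 127.359]
tool_rot [[-0.933, 0.361, -0.0], [0.361, 0.933, 0.0], [0.0, 0.0, -1.0]]
contact_force [-3.233, 1.543, 4.686]
gripper_width 23.743
[[-26.25   0.52]]
```

View pics/w4z.png

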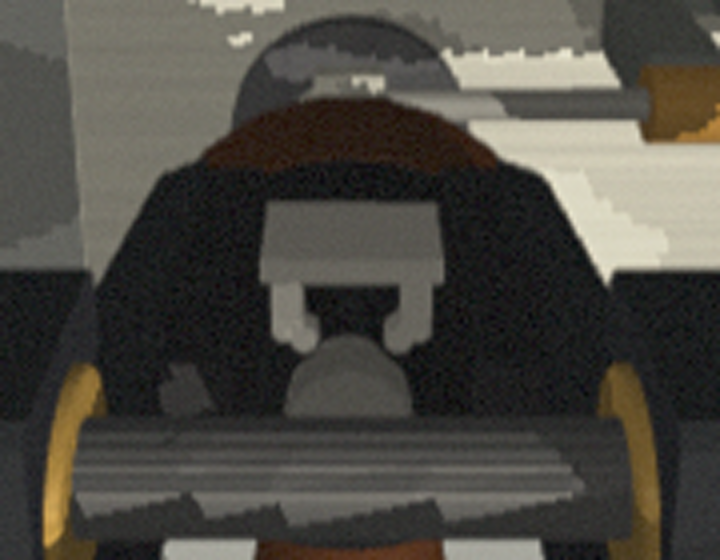

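Call:
{"name": "send_rows", "arguments": {
  "targets": [
    [[0,-0.0007,0,0,0.8],[0,0,0,0,0.8],[0,0,0,0,0.5],[0,0,0,0,0.5],[0,0,-0.03,0,0.5],[0,0,-0.035,0,0.5],[-0.01,0,-0.035,0,0.5],[-0.01,0,0,0,0.5],[0,0,0,0,0.5],[0,0,0,0,0.5]]
  ]
}}

```text
time_s: 6.98
tool_pos: [526.2, -101.9, 206.0]
tool_rot: [[-0.933, 0.361, -0.002], [0.361, 0.933, 0.001], [0.002, 0.0, -1.0]]
contact_force: [-0.8, 0.3, -1.4]
gripper_width: 44.0
```

Run:
```python
from h import *
np.set_printoptions(precision=2,suppress=True)
s,d=wr("w5")
for k in("time_s","tool_pos","tool_rot","contact_force","gripper_width"): print(k,np.round(s[k],3).tolist())
print(st(s["tool_pos"]))
clipfit(d)
cv2.imwrite("pics/w5z.png",cv2.resize(d["img"][140:260,200:360,::-1],None,fx=4,fy=4,interpolation=cv2.INTER_CUBIC))
```

```text
time_s 6.975
tool_pos [526.153, -101.941, 205.969]
tool_rot [[-0.933, 0.361, -0.002], [0.361, 0.933, 0.001], [0.002, 0.0, -1.0]]
contact_force [-0.835, 0.307, -1.375]
gripper_width 44.035
[[-10.73  -0.12]]
head 336 [-0.36  0.54] ((-0.19672182202339172, 0.8444001078605652), 8.75013542175293)
tab 128 mean [-25.33  -0.41] rect [-25.33  -0.41] ((2.353215217590332, 23.361738204956055), 0.061205144971609116)
legs 235 mean [-13.65  -0.42] rect [-12.51  -0.02] ((14.418023109436035, 23.91676902770996), 0.06147265434265137)
```

View pics/w5z.png

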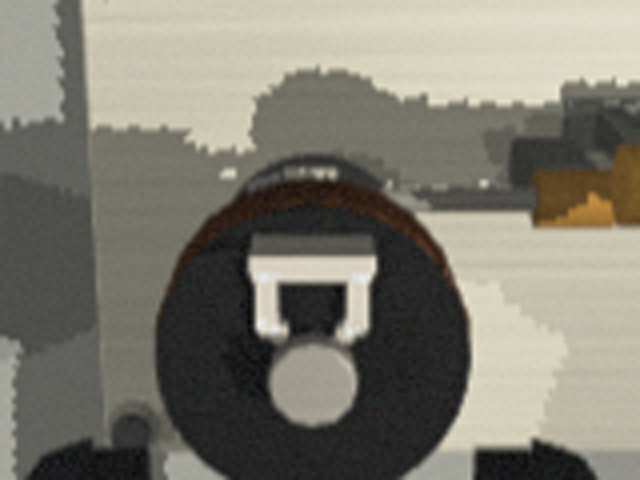

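Call:
{"name": "send_rows", "arguments": {
  "targets": [
    [[0.0214,0.0007,0,0,0.8],[0.0214,0,0,0,1],[0,0,0.03,0,1],[0,0,0.035,0,1],[0,0,0.025,0,1],[0,0,0.0106,0,1],[0,0,0,0,1],[0,0,0,0,1]]
  ]
}}

```text
time_s: 8.02
tool_pos: [495.3, -89.4, 127.5]
tool_rot: [[-0.933, 0.361, 0.001], [0.361, 0.933, -0.0], [-0.001, -0.0, -1.0]]
contact_force: [-0.8, 0.4, -0.1]
gripper_width: 0.5
```

Run:
```python
from h import *
np.set_printoptions(precision=2,suppress=True)
s,d=wr("w6")
for k in("time_s","tool_pos","tool_rot","contact_force","gripper_width"): print(k,np.round(s[k],3).tolist())
print(st(s["tool_pos"]))
cv2.imwrite("pics/w6z.png",cv2.resize(d["img"][210:350,190:370,::-1],None,fx=4,fy=4,interpolation=cv2.INTER_CUBIC))
```

```text
time_s 8.025
tool_pos [495.259, -89.367, 127.521]
tool_rot [[-0.933, 0.361, 0.001], [0.361, 0.933, -0.0], [-0.001, -0.0, -1.0]]
contact_force [-0.812, 0.393, -0.067]
gripper_width 0.458
[[-44.08   0.45]]
```

View pics/w6z.png

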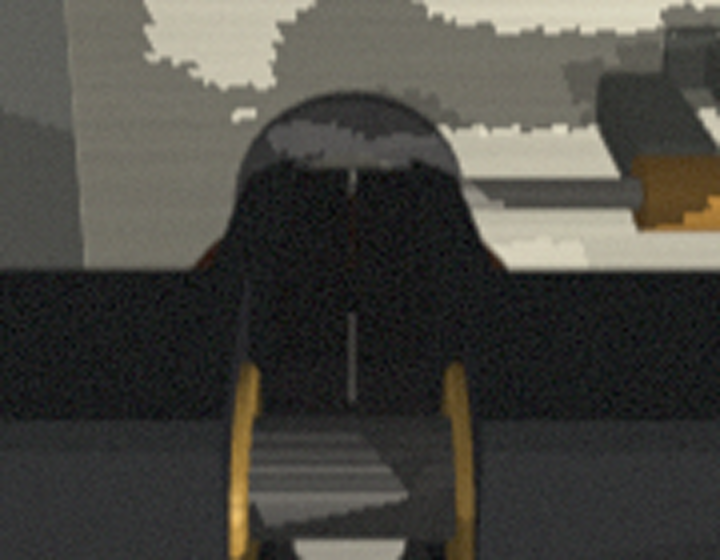

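Call:
{"name": "send_rows", "arguments": {
  "targets": [
    [[-0.004,0,0.0015,0,1],[-0.004,0,0,0,1],[-0.003,0,0,0,1],[-0.002,0,0,0,1],[-0.001,0,0,0,1],[0,0,0,0,1],[0,0,0,0,1]]
  ]
}}

```text
time_s: 8.95
tool_pos: [505.2, -93.1, 125.6]
tool_rot: [[-0.933, 0.361, -0.001], [0.361, 0.933, 0.0], [0.001, 0.0, -1.0]]
contact_force: [-2.3, 1.2, 2.2]
gripper_width: 0.6
```

```bash
cat > q.py <<'E'
from h import *
from station import ctrl
np.set_printoptions(precision=2,suppress=True)
s=ctrl.sense();f=np.array(s["contact_force"]);print(s["time_s"],np.array(s["tool_pos"]),st(s["tool_pos"]),"F st",f[:2]@X,f[:2]@Y,f[2])
E
python3 q.py
```

```text
8.95 [505.18 -93.13 125.63] [[-33.46   0.52]] F st -2.576101075709885 0.3204620272399364 2.23126251542493
```

Call:
{"name": "send_rows", "arguments": {
  "targets": [
    [[-0.00125,0,0,0,1],[-0.00125,0,0,0,1],[-0.00125,0,0,0,1],[0,0,0,0,1]]
  ]
}}

```text
time_s: 9.45
tool_pos: [508.6, -94.6, 125.6]
tool_rot: [[-0.933, 0.361, 0.001], [0.361, 0.933, -0.0], [-0.001, -0.0, -1.0]]
contact_force: [-0.5, 0.5, 0.3]
gripper_width: 0.7
```

```bash
python3 q.py
```

```text
9.45 [508.57 -94.59 125.64] [[-29.77   0.39]] F st -0.6764833501580325 0.31245001315510507 0.3399133790358488
```

Call:
{"name": "send_rows", "arguments": {
  "targets": [
    [[-0.00125,0,0,0,1],[-0.00125,0,0,0,1],[-0.00125,0,0,0,1],[0,0,0,0,1]]
  ]
}}

```text
time_s: 9.95
tool_pos: [511.3, -95.6, 125.7]
tool_rot: [[-0.933, 0.361, 0.001], [0.361, 0.933, -0.0], [-0.001, -0.0, -1.0]]
contact_force: [0.2, 0.3, -0.1]
gripper_width: 0.4
```

```bash
python3 q.py
```

```text
9.95 [511.29 -95.59 125.67] [[-26.88   0.43]] F st 0.02913339657446061 0.3405196882801393 -0.13344999029030263
```

Run:
```python
from h import *
from station import ctrl
s,d=wr("w7")
e=ctrl.get_image("side");pickle.dump(e,open("s7.pkl","wb"))
a=cv2.resize(d["img"][210:350,220:340,::-1],(400,467),interpolation=cv2.INTER_CUBIC)
b=cv2.resize(e["img"][270:350,250:330,::-1],(400,467),interpolation=cv2.INTER_CUBIC)
cv2.imwrite("pics/w7z.png",np.hstack([a,b]))
```

```text
(no output)
```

View pics/w7z.png

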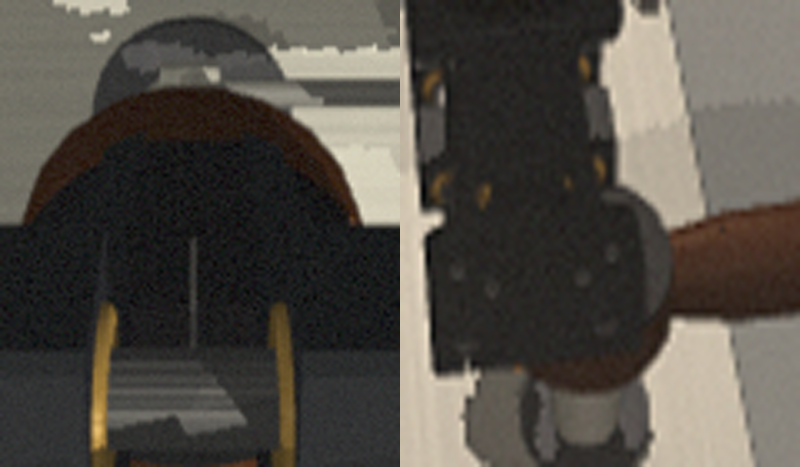

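Call:
{"name": "send_rows", "arguments": {
  "targets": [
    [[0.005,0,0,0,1],[0.005,0,-0.03,0,1],[-0.005,0,-0.035,0,1],[-0.008,0,-0.035,0,1],[-0.01,0,0,0,1],[0,0,0,0,1],[0,0,0,0,1]]
  ]
}}

```text
time_s: 10.92
tool_pos: [520.1, -99.0, 204.4]
tool_rot: [[-0.933, 0.361, -0.002], [0.361, 0.933, 0.001], [0.002, 0.0, -1.0]]
contact_force: [-1.1, 0.2, -0.4]
gripper_width: 0.5
```

Run:
```python
from h import *
np.set_printoptions(precision=2,suppress=True)
s,d=wr("w8")
print(s["time_s"],st(s["tool_pos"]),s["tool_pos"])
try: clipfit(d)
except Exception as e: print(e)
cv2.imwrite("pics/w8z.png",cv2.resize(d["img"][140:260,200:360,::-1],None,fx=4,fy=4,interpolation=cv2.INTER_CUBIC))
```

```text
10.925 [[-17.4    0.46]] [520.14 -98.98 204.37]
head 300 [-1.17  0.6 ] ((-1.1472595930099487, 0.4958271086215973), 8.849492073059082)
tab 106 mean [-13.5   -0.17] rect [-13.31  -0.25] ((2.453737497329712, 22.975112915039062), 0.06981828808784485)
legs 104 mean [-4.06 -0.14] rect [-2.17 -0.68] ((8.784073829650879, 23.529794692993164), 0.0709429383277893)
```

View pics/w8z.png

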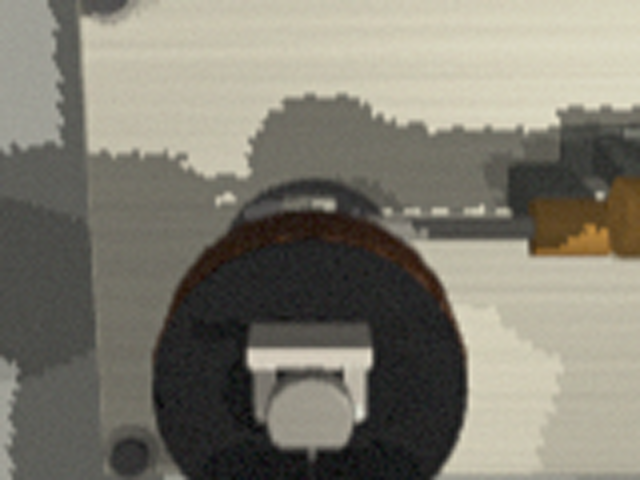

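Run:
```python
from h import *
from station import ctrl
np.set_printoptions(precision=2,suppress=True)
d=pickle.load(open("w8.pkl","rb"))
g=d["img"].astype(int);P=pts(d);Z=P[...,2];S=st(P.reshape(-1,3)).reshape(Z.shape+(2,))
x0,y0,x1,y1=255,215,300,258
cv2.imwrite("pics/w8y.png",cv2.resize(d["img"][y0:y1,x0:x1,::-1],None,fx=13,fy=13,interpolation=cv2.INTER_NEAREST))
m=(np.hypot(*np.moveaxis(S,-1,0))<30)&(g.max(-1)>110)&(Z>110)&(Z<123)
print("rows of",[ (r,m[r,265:295].sum(),np.median(Z[r,265:295]).round(1), g[r,277]) for r in range(218,257)])
for r in (220.5,227,233,234,251.5,252): print(r,st(onplane(d,[[278,r]],119)),st(onplane(d,[[278,r]],116.4)))
```

```text
rows of [(218, np.int64(0), np.float64(102.3), array([36, 29, 32])), (219, np.int64(0), np.float64(102.3), array([39, 36, 40])), (220, np.int64(0), np.float64(102.5), array([50, 51, 48])), (221, np.int64(0), np.float64(105.0), array([75, 70, 67])), (222, np.int64(0), np.float64(107.5), array([86, 84, 77])), (223, np.int64(0), np.float64(110.0), array([87, 86, 80])), (224, np.int64(0), np.float64(112.5), array([79, 80, 73])), (225, np.int64(0), np.float64(114.9), array([81, 79, 74])), (226, np.int64(0), np.float64(116.9), array([97, 92, 86])), (227, np.int64(27), np.float64(118.2), array([178, 171, 159])), (228, np.int64(28), np.float64(118.4), array([210, 202, 184])), (229, np.int64(28), np.float64(118.2), array([208, 199, 188])), (230, np.int64(28), np.float64(118.1), array([209, 197, 184])), (231, np.int64(0), np.float64(106.3), array([159, 154, 142])), (232, np.int64(1), np.float64(106.5), array([93, 91, 84])), (233, np.int64(0), np.float64(107.2), array([68, 65, 60])), (234, np.int64(0), np.float64(109.3), array([97, 96, 88])), (235, np.int64(8), np.float64(112.2), array([138, 13
[... 858 characters left out ...]
19), np.float64(115.1), array([152, 150, 135])), (250, np.int64(17), np.float64(115.2), array([154, 151, 140])), (251, np.int64(2), np.float64(184.4), array([136, 131, 121])), (252, np.int64(0), np.float64(185.8), array([107, 104,  96])), (253, np.int64(0), np.float64(187.1), array([87, 84, 80])), (254, np.int64(0), np.float64(188.1), array([74, 72, 68])), (255, np.int64(0), np.float64(189.4), array([47, 45, 46])), (256, np.int64(0), np.float64(190.2), array([37, 35, 31]))]
220.5 [[-20.97   1.11]] [[-20.05   1.11]]
227 [[-15.7    1.11]] [[-14.73   1.12]]
233 [[-10.78   1.12]] [[-9.74  1.12]]
234 [[-9.95  1.12]] [[-8.91  1.12]]
251.5 [[4.81 1.14]] [[6.04 1.14]]
252 [[5.24 1.14]] [[6.48 1.14]]
```

View pics/w8y.png

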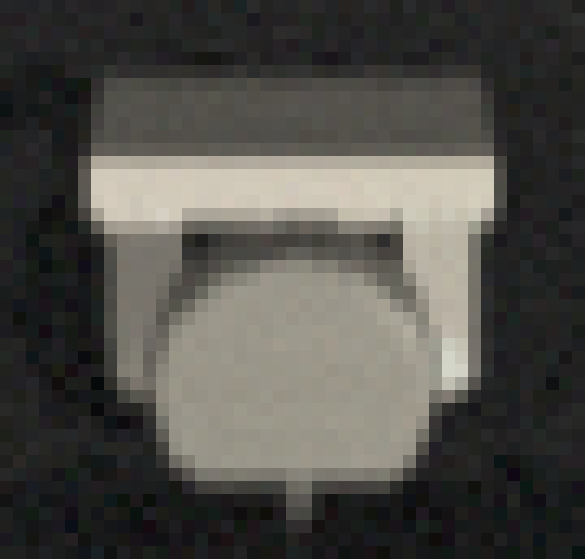

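Call:
{"name": "send_rows", "arguments": {
  "targets": [
    [[0.0125,0,0,0,1],[0.0125,0,0,0,1],[0,0,0.03,0,1],[0,0,0.035,0,1],[0,0,0.025,0,1],[0,0,0.0085,0,1],[-0.006,0,0,0,1],[-0.005,0,0,0,1],[-0.002,0,0,0,1],[0,0,0,0,1],[0,0,0,0,1]]
  ]
}}

```text
time_s: 12.35
tool_pos: [511.7, -95.7, 126.9]
tool_rot: [[-0.933, 0.361, 0.0], [0.361, 0.933, -0.0], [-0.0, -0.0, -1.0]]
contact_force: [0.2, -0.8, -0.3]
gripper_width: 0.7
```

```bash
python3 q.py
```

```text
12.35 [511.7  -95.71 126.93] [[-26.45   0.47]] F st 0.5239097020927035 -0.6709694759143734 -0.3215605751499434
```

Call:
{"name": "send_rows", "arguments": {
  "targets": [
    [[-0.001,0,0,0,1],[0,0,0,0,1],[0,0,0,0,1]]
  ]
}}

```text
time_s: 12.72
tool_pos: [512.5, -96.0, 126.9]
tool_rot: [[-0.933, 0.361, 0.0], [0.361, 0.933, -0.0], [-0.0, -0.0, -1.0]]
contact_force: [0.4, -0.8, 0.4]
gripper_width: 0.6
```

Call:
{"name": "send_rows", "arguments": {
  "targets": [
    [[-0.001,0,0,0,1],[0,0,0,0,1],[0,0,0,0,1]]
  ]
}}

```text
time_s: 13.1
tool_pos: [513.2, -96.3, 126.8]
tool_rot: [[-0.933, 0.361, -0.0], [0.361, 0.933, -0.0], [0.0, -0.0, -1.0]]
contact_force: [-0.1, -0.3, 0.1]
gripper_width: 0.6
```

```bash
python3 q.py
```

```text
13.1 [513.23 -96.34 126.82] [[-24.8    0.44]] F st 0.0009673231921304118 -0.3087661274907969 0.05423163236666125
```

Call:
{"name": "send_rows", "arguments": {
  "targets": [
    [[-0.001,0,0,0,1],[0,0,0,0,1],[0,0,0,0,1]]
  ]
}}

```text
time_s: 13.48
tool_pos: [513.6, -96.5, 126.8]
tool_rot: [[-0.933, 0.361, -0.001], [0.361, 0.933, 0.0], [0.001, -0.0, -1.0]]
contact_force: [-5.1, 2.2, 3.4]
gripper_width: 0.8
```

Call:
{"name": "send_rows", "arguments": {
  "targets": [
    [[-0.001,0,0,0,1],[0,0,0,0,1],[0,0,0,0,1]]
  ]
}}

```text
time_s: 13.85
tool_pos: [513.8, -96.5, 126.8]
tool_rot: [[-0.933, 0.361, -0.003], [0.361, 0.933, 0.001], [0.003, -0.0, -1.0]]
contact_force: [-8.6, 1.3, 5.8]
gripper_width: 0.6
```

```bash
python3 q.py
```

```text
13.85 [513.82 -96.51 126.8 ] [[-24.19   0.49]] F st -8.54505897993319 -1.8637543177654847 5.77527839411782
```

Call:
{"name": "send_rows", "arguments": {
  "targets": [
    [[0.006,0,0,0,1],[0.0075,0,0,0,1],[0,0,-0.0225,0,1],[0,0,-0.024,0,1],[0,0.02,0,0,1],[0,0.03,0,0,1],[0,0.03,0,0,1],[0,0.022,0,0,1],[0,0,0,0,1],[0,0,0,0,1]]
  ]
}}

```text
time_s: 15.1
tool_pos: [533.9, -17.2, 163.8]
tool_rot: [[-0.933, 0.361, -0.0], [0.361, 0.933, -0.0], [0.0, -0.0, -1.0]]
contact_force: [-1.2, 0.5, -0.6]
gripper_width: 0.8
```

```bash
python3 q.py
python3 - <<'E'
from h import *
from station import ctrl
np.set_printoptions(precision=2,suppress=True)
s,d=wr("w9")
e=ctrl.get_image("side");pickle.dump(e,open("s9.pkl","wb"))
cv2.imwrite("pics/s9z.png",cv2.resize(e["img"][200:380,210:430,::-1],None,fx=3.3,fy=3.3,interpolation=cv2.INTER_CUBIC))
P=pts(d);S=st(P.reshape(-1,3)).reshape(P.shape[:2]+(2,))
m=(P[...,2]>150)&(S[...,1]>110)&(S[...,1]<160)&(d["range_z"]>0)&(S[...,0]<0)&(S[...,0]>-70)
Q=np.c_[S[m],P[m][:,2]];print(len(Q),Q.mean(0) if len(Q) else 0)
E
```

```text
15.1 [533.95 -17.19 163.8 ] [[-34.06  81.72]] F st -1.2776526882786094 0.06701234329279393 -0.5682914261124156
14749 [-55.03 133.87 224.72]
```

View pics/w9.png

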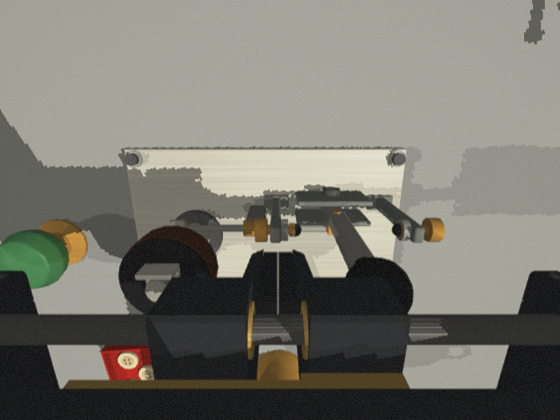

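View pics/s9z.png

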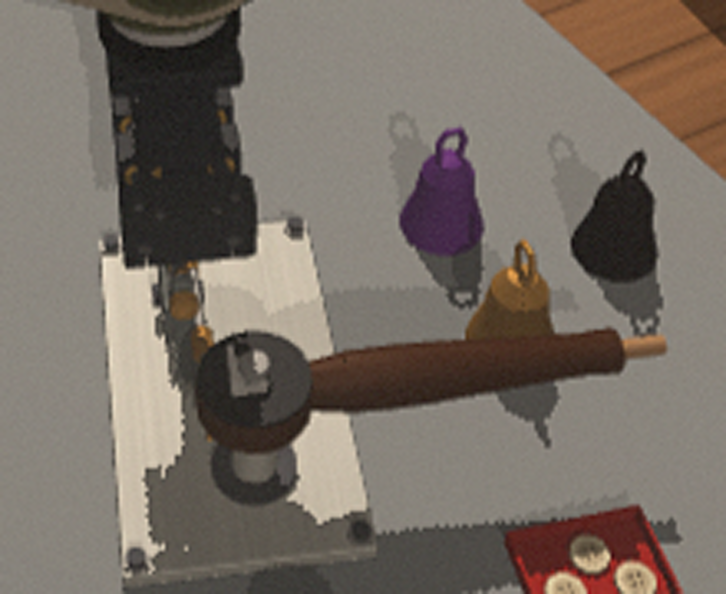

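Call:
{"name": "send_rows", "arguments": {
  "targets": [
    [[0,0.01,0,0,1],[0,0.008,0,0,1],[0,0.006,0,0,1],[0,0.006,0,0,1],[0,0.006,0,0,1],[0,0,0,0,1]]
  ]
}}

```text
time_s: 15.95
tool_pos: [544.6, 10.2, 164.0]
tool_rot: [[-0.933, 0.361, 0.0], [0.361, 0.933, -0.0], [-0.0, 0.0, -1.0]]
contact_force: [-0.8, -0.8, 0.5]
gripper_width: 0.8
```

```bash
python3 q.py
```

```text
15.95 [544.6   10.21 164.04] [[-34.02 111.12]] F st -0.4289243931972944 -1.0638015012033022 0.48643234082623726
```

Call:
{"name": "send_rows", "arguments": {
  "targets": [
    [[0,0.006,0,0,1],[0,0.006,0,0,1],[0,0.006,0,0,1],[0,0.005,0,0,1],[0,0,0,0,1]]
  ]
}}

```text
time_s: 16.58
tool_pos: [551.1, 27.4, 163.9]
tool_rot: [[-0.933, 0.361, -0.0], [0.361, 0.933, 0.0], [0.0, -0.0, -1.0]]
contact_force: [-1.8, -1.7, -1.4]
gripper_width: 0.2
```

```bash
python3 q.py
python3 - <<'E'
from h import *
s,d=wr("w10")
E
```

```text
16.575 [551.1   27.37 163.85] [[-34.16 129.47]] F st -1.0020179251430905 -2.258793347932443 -1.4433770373321582
```

View pics/w10.png

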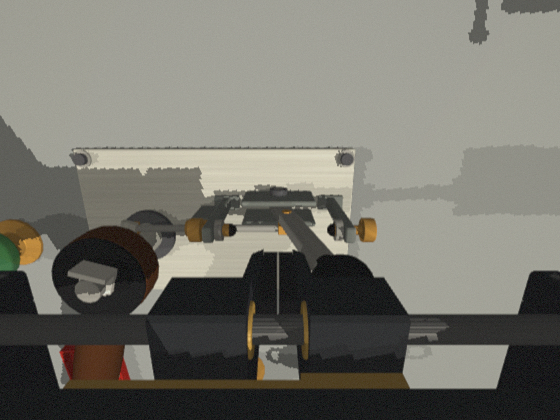

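Call:
{"name": "send_rows", "arguments": {
  "targets": [
    [[0,0.004,0,0,1],[0,0.004,0,0,1],[0,0.004,0,0,1],[0,0,0,0,1]]
  ]
}}

```text
time_s: 17.12
tool_pos: [554.7, 36.3, 164.0]
tool_rot: [[-0.933, 0.361, -0.0], [0.361, 0.933, -0.0], [0.0, -0.0, -1.0]]
contact_force: [-1.0, -2.6, -2.5]
gripper_width: 0.9
```

```bash
python3 q.py
```

```text
17.125 [554.65  36.26 163.99] [[-34.06 139.04]] F st -0.006302316298192062 -2.8125913118220587 -2.4863990894740393
```

Call:
{"name": "send_rows", "arguments": {
  "targets": [
    [[0,0.003,0,0,1],[0,0.003,0,0,1],[0,0.002,0,0,1],[0,0,0,0,1]]
  ]
}}

```text
time_s: 17.62
tool_pos: [556.9, 42.1, 164.0]
tool_rot: [[-0.933, 0.361, -0.0], [0.361, 0.933, -0.0], [0.0, -0.0, -1.0]]
contact_force: [-0.7, -3.5, -2.7]
gripper_width: 0.4
```

```bash
python3 q.py
python3 - <<'E'
from h import *
s,d=wr("w11")
cv2.imwrite("pics/w11z.png",cv2.resize(d["img"][180:300,220:400,::-1],None,fx=4,fy=4,interpolation=cv2.INTER_CUBIC))
E
```

```text
17.625 [556.92  42.11 164.  ] [[-34.05 145.32]] F st 0.6142315665457249 -3.509752539819312 -2.731719618514595
```

View pics/w11z.png

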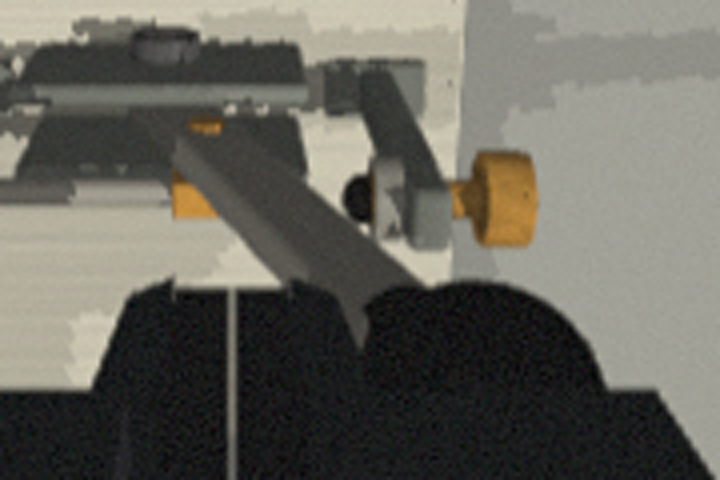

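Call:
{"name": "send_rows", "arguments": {
  "targets": [
    [[0,0.003,0,0,1],[0,0.003,0,0,1],[0,0,0,0,1]]
  ]
}}

```text
time_s: 18.05
tool_pos: [558.7, 46.7, 164.0]
tool_rot: [[-0.933, 0.361, 0.0], [0.361, 0.933, -0.0], [-0.0, 0.0, -1.0]]
contact_force: [-1.0, -4.7, -3.5]
gripper_width: 0.7
```

```bash
python3 q.py
```

```text
18.05 [558.7   46.66 164.02] [[-34.04 150.2 ]] F st 0.7742941959039927 -4.710928749133766 -3.5350519897925707
```

Call:
{"name": "send_rows", "arguments": {
  "targets": [
    [[0,0.0025,0,0,1],[0,0.0025,0,0,1],[0,0,0,0,1]]
  ]
}}

```text
time_s: 18.42
tool_pos: [560.0, 50.3, 164.0]
tool_rot: [[-0.933, 0.361, -0.0], [0.361, 0.933, -0.0], [0.0, -0.0, -1.0]]
contact_force: [-2.2, -4.4, -4.3]
gripper_width: 0.5
```

```bash
python3 q.py
```

```text
18.425 [560.05  50.26 163.98] [[-34.08 154.04]] F st -0.466262961108389 -4.874879270427298 -4.259949463159158
```

Call:
{"name": "send_rows", "arguments": {
  "targets": [
    [[0,0.0025,0,0,1],[0,0.002,0,0,1],[0,0,0,0,1]]
  ]
}}

```text
time_s: 18.8
tool_pos: [561.1, 52.9, 163.8]
tool_rot: [[-0.933, 0.361, -0.001], [0.361, 0.933, -0.001], [0.001, -0.002, -1.0]]
contact_force: [-3.1, -8.3, -4.0]
gripper_width: 0.1
```

```bash
python3 q.py
python3 - <<'E'
from h import *
s,d=wr("w12")
cv2.imwrite("pics/w12z.png",cv2.resize(d["img"][180:300,220:400,::-1],None,fx=4,fy=4,interpolation=cv2.INTER_CUBIC))
E
```

```text
18.8 [561.06  52.92 163.75] [[-34.1  156.88]] F st 0.1265438187644009 -8.812770406903608 -4.033986965111431
```

View pics/w12z.png

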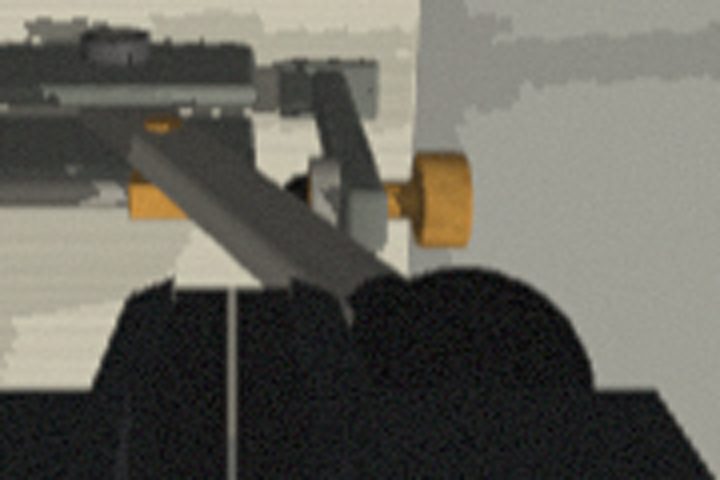

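Call:
{"name": "send_rows", "arguments": {
  "targets": [
    [[0,0.001,0,0,1],[0,0,0,0,1],[0,0,0,0,1],[0,0,0,0,1]]
  ]
}}

```text
time_s: 19.35
tool_pos: [561.2, 53.2, 163.6]
tool_rot: [[-0.932, 0.361, -0.002], [0.361, 0.932, -0.002], [0.001, -0.003, -1.0]]
contact_force: [-3.6, -10.7, -4.8]
gripper_width: 0.6
```

```bash
python3 q.py
```

```text
19.35 [561.18  53.22 163.64] [[-34.09 157.22]] F st 0.5296321118932039 -11.300672972780983 -4.766729143895836
```

Call:
{"name": "send_rows", "arguments": {
  "targets": [
    [[0,0,0,0,1],[0,0,0,0,1],[0,0,0,0,1],[0,0,0,0,1],[0,0,0,0,1],[0,0,0,0,1],[0,0,0,0,1],[0,0,0,0,1],[0,0,0,0,1]]
  ]
}}

```text
time_s: 20.48
tool_pos: [561.2, 53.2, 163.7]
tool_rot: [[-0.933, 0.361, -0.002], [0.361, 0.933, -0.002], [0.001, -0.003, -1.0]]
contact_force: [-3.9, -10.8, -5.0]
gripper_width: 0.3
```

```bash
python3 q.py
```

```text
20.475 [561.19  53.2  163.65] [[-34.08 157.2 ]] F st 0.22510857419329558 -11.484175192753355 -4.9902163552322865
```

Call:
{"name": "send_rows", "arguments": {
  "targets": [
    [[0,-0.006,0,0,1],[0,-0.008,0,0,1],[0,-0.008,0,0,1],[0,-0.008,0,0,1],[0,-0.008,0,0,1],[0,-0.008,0,0,1],[0,-0.008,0,0,1],[0,-0.008,0,0,1],[0,-0.01,0,0,1],[0,-0.01,0,0,1],[0,-0.008,0,0,1],[0,0,0,0,1]]
  ]
}}

```text
time_s: 21.98
tool_pos: [535.6, -13.2, 164.1]
tool_rot: [[-0.932, 0.362, -0.0], [0.362, 0.932, 0.0], [0.0, 0.0, -1.0]]
contact_force: [-0.4, 1.0, -0.5]
gripper_width: 0.7
```

Call:
{"name": "send_rows", "arguments": {
  "targets": [
    [[0,0,-0.03,0,1],[0,0,-0.05,0,1],[0,-0.03,-0.03,0,1],[-0.01,-0.03,0,0,1],[-0.01,-0.025,0,0,1],[0,0,0,0,1],[0,0,0,0,1]]
  ]
}}

```text
time_s: 22.85
tool_pos: [526.1, -81.2, 252.0]
tool_rot: [[-0.933, 0.361, -0.0], [0.361, 0.933, 0.0], [0.0, 0.0, -1.0]]
contact_force: [0.2, -0.1, 0.0]
gripper_width: 0.5
```

```bash
python3 q.py
python3 - <<'E'
from h import *
from station import ctrl
np.set_printoptions(precision=2,suppress=True)
s,d=wr("w13")
cv2.imwrite("pics/w13z.png",cv2.resize(d["img"][140:260,200:360,::-1],None,fx=4,fy=4,interpolation=cv2.INTER_CUBIC))
clipfit(d)
for n in("top","side"):
    e=ctrl.get_image(n);a=pickle.load(open(n+".pkl","rb"))
    cv2.imwrite(f"pics/{n}13.png",e["img"][:,:,::-1])
    A,B=[cv2.cvtColor(k["img"],cv2.COLOR_RGB2HSV) for k in(a,e)]
    for nm,lo,hi in(("gold",(12,130,60),(28,255,255)),("green",(55,100,40),(85,255,255)),("red",(0,190,60),(6,255,255))):
        r=[]
        for I in(A,B):
            m=cv2.inRange(I,lo,hi);nc,l,s_,c=cv2.connectedComponentsWithStats(m)
            ks=[k for k in range(1,nc) if s_[k,4]>60 and 280<c[k][0]<440 and 140<c[k][1]<415]
            r.append([(s_[k,4],c[k].round(1)) for k in ks])
        print(n,nm,r)
E
```

```text
22.85 [526.08 -81.24 251.97] [[-18.27  19.15]] F st 0.18430884429057878 0.006643144804810876 0.04484672577163506
head 251 [-0.72  0.53] ((-1.3035318851470947, 0.13295626640319824), 9.383163452148438)
tab 36 mean [-13.19  -0.36] rect [-13.35   0.44] ((1.9307399988174438, 23.033632278442383), 0.08394090831279755)
legs 56 mean [-3.78  0.03] rect [-2.69 -1.43] ((25.2154541015625, 8.699603080749512), 83.14582061767578)
top gold [[(np.int32(265), array([346.3, 188.7])), (np.int32(66), array([399.7, 276.8]))], [(np.int32(266), array([346.3, 188.7]))]]
top green [[(np.int32(291), array([411.2, 276.4]))], []]
top red [[(np.int32(372), array([406.7, 212.4]))], [(np.int32(257), array([409.2, 208.2]))]]
side gold [[(np.int32(16535), array([424. , 212.7])), (np.int32(414), array([365.1, 291.6]))], [(np.int32(16432), array([433.9, 219.2])), (np.int32(426), array([365.3, 292. ]))]]
side green [[(np.int32(78), array([305.4, 409.1]))], [(np.int32(103), array([304.1, 408.8]))]]
side red [[(np.int32(71), array([391.9, 379.5]))], [(np.int32(61), array([391.4, 379.2]))]]
```

View pics/w13.png

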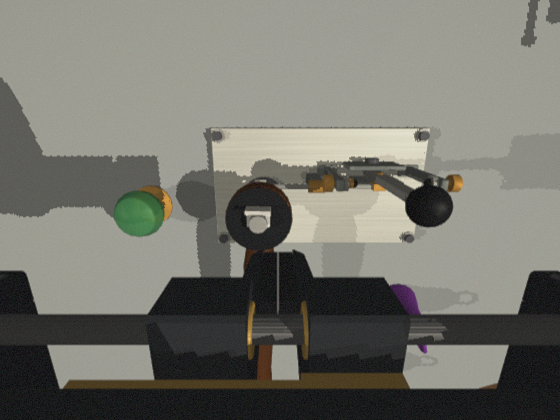

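View pics/side13.png

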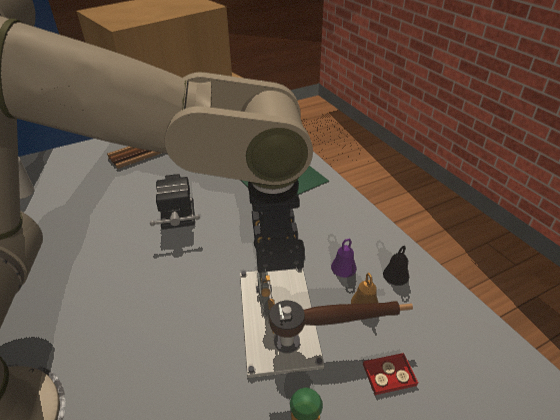

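Run:
```python
from h import *
from scipy.optimize import least_squares
from station import ctrl
np.set_printoptions(precision=2,suppress=True)
for n in("w1","w13"):
    d=pickle.load(open(n+".pkl","rb"));P=pts(d);S=st(P.reshape(-1,3)).reshape(P.shape[:2]+(2,))
    m=(P[...,2]>160)&(P[...,2]<190)&(abs(S[...,1]-130)<40)&(abs(S[...,0]+34)<25)&(d["range_z"]>0)
    Q=np.c_[S[m],P[m][:,2]]
    print(n,len(Q),least_squares(lambda c:np.linalg.norm(Q-c,axis=1)-16,[-34,130,168],loss='soft_l1').x)
s=ctrl.sense();print(np.abs(s["qvel"]).max(),s["contact_force"])
```

```text
w1 1967 [-33.93 130.41 166.99]
w13 1612 [-33.94 131.41 167.  ]
0.002627169018672464 [ 0.02 -0.36 -1.4 ]
```

```bash
python3 -c "
from station import ctrl
print(ctrl.hand_in())"
```

```text
the job is handed in; nothing more can be done
None
```

The clip is snapped home, the lever has been proved against its stop and is back upright, and the job was handed in after about 23 s. The hand-in gives no verdict, so these are my own checks.

**Clip:** I squared and centred the clip by lightly gripping its tab, then pushed it in with closed fingers. I did not record the force peak at the snap itself. I pushed again afterwards and met a firm stop at about 9 N, with the fingers where they should be when the clip is home. The last wrist picture puts the tab 13.2 to 13.4 mm behind the pin, against 13.25 mm at home. One earlier edge reading suggested it was up to about 1 mm short, still inside the 2 mm limit.

**Lever:** The gold bell stands on the lever side, so I tilted the lever towards `stop_out`. The load rose from about 5 N to 9 N on reaching the stop. I held it there for about 1.5 s at up to 11.5 N, then backed off slowly. The knob is within 1 mm of where it started, about 0.007 rad.

**Bell, doorknob and tray:** In the side camera, bell, doorknob and tray are within about 1.5 pixels of their starting places. The top view could only confirm the bell, because the arm hid the doorknob and part of the tray. The gripper was clear of everything and still at hand-in.

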